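# Cock and load the spring-arm launcher

### The arm

A 6-joint arm with a two-finger parallel gripper is mounted at the origin on the work surface. World frame = base frame: x ahead of the robot, y to its left, z up, the work surface at z = 0. Lengths are in m, angles in rad, forces in N, time in s.
With the tool pointing down it reaches from about 0.35 to 0.775 m from the base axis. Payload 5.5 kg.
Tool frame: the origin (TCP) lies at the very end of the fingers, on their centre line; the grasp point (between the pads) lies 19 mm behind it; z points along the fingers, y is the direction in which the jaws open and shut (so a half turn about z gives the same grasp; the last joint's range is limited). The gripper opens to 85 mm and grips with 20 to 120 N. Pads are 22 mm wide; open, the fingers measure 114 mm over their backs; the gripper's body (76 mm by 85 mm) begins 54 mm behind the grasp point. The pads swing forward as they close: fully open they stand 13 mm farther back than shut.
Start: joints at [-1.298, 0.313, 0.046, 1.304, 0, 1.431], TCP at [0.231, -0.527, 0.231] pointing down, gripper open.
Joint ranges: [-2.76, 2.76], [-0.86, 1.69], [-1.03, 1.26], [-2.2, 2.34], [-1.47, 1.5], [-3.14, 3.14]. Speed limits (rad/s): [2.57, 2.57, 3.14, 3.14, 3.14, 3.14].

### API

Orientations are given as a unit quaternion [w, x, y, z].
In Python, from workcell import get_state, read_camera, hand_in, find_in, silhouettes gives the robot as it stands. The module is installed in compiled form; this text tells all that it offers.
- The arm moves only by the tool send_rows, never from a script. Its argument "deltas" is a list that holds one entry, the list of rows, each a list of 6 numbers: the shift along the world's x, y, z in cm, then the turn, a rotation vector about the world's x, y, z in degrees. In form: [[[dx, dy, dz, wx, wy, wz], ...]]. A call has 1 to 12 rows; each row is the pose to reach, as a shift and turn from the pose commanded when the call began; what a row does not reach only later rows make up. A row lasts 1/10 s, in which the tool goes at most 50 mm and 8.59 degrees, less where a joint would pass 70% of its speed; a pose out of reach is approached as far as the arm can. A call with a gripper value outside its range is refused whole. "jaw" is the opening, from -1 (shut) to 1 (fully open), so that 0 is half open, set as the call begins (left out, the last holds). The fingers move at their own pace and stop on an object; "force" is the grip in N (left out, the last holds). Time passes only in rows, so rows that repeat a pose let the fingers close. It gives the time, the measured TCP pose, the force and the opening at its end, in the units of the state.
- get_state(): the state, without advancing time (a new reading comes with each control period).
- read_camera(name): name is "scene" or "top" or "wrist"; returns a dict with "img" (420x560x3 uint8, red, green, blue), "z_map" (420x560 float32, m along the optical axis (not along the pixel's ray), 0 where there is no reading), "vfov" (degrees; the focal length in pixels is half the picture's height over the tangent of half this angle, whatever the lens; pixels are square), "cx", "cy" (the principal point, pixels), "k1" (the pictures are not rectified: a ray, as slopes to the right and down, at radius r is drawn at 1 + k1 r^2 times it, then the intrinsics apply), "R" (3x3) and "t" (3): a world point X has camera coordinates R X + t; the wrist camera has in their place "hand_eye" (4x4, takes a point from camera to tool coordinates, whose origin is the TCP and whose axes are the flange's). Camera axes: x right, y down, z forward; pixel columns grow to the right and rows downward; lengths in m; the calibration is good to about 2 mm. A picture is of the moment at which its call begins: read the wrist's pose just before it.
- hand_in(): hands the job in, once; it reports no verdict.
Trained networks look in a picture, given as the dict that the camera call returned (one of the last four; its "shot" number tells which), for a name from the list of things; names that differ only in an ending like _2 or _b are one class to them, and where a whole thing is asked for, a point or a joint stands for the part that bears it (a point fixed in the world has none). Each returns a list of dicts, best first, with "conf" (0 to 1); they miss things now and then, are a little off and sometimes report something else, mostly with a low value. They report only what shows in the picture. A call takes as long as a camera call.
- find_in(picture, thing): "box" ([centre column, centre row, width, height] in pixels, round what is visible of it).
- silhouettes(picture, thing): "mask" (420x560 bool, what is visible of it) and "box" ([centre column, centre row, width, height] in pixels, round what is visible of it).
The state is a dict: "clock": time; "joint_pos": joint angles; "qvel": joint speeds; "tau": joint torques, N m; "tcp_pos": TCP position; "orientation": TCP orientation; "wrist_force": force on the tool from outside, world axes, zero at the start; "ft_torque": the same for the moment, N m; "finger_gap": finger opening in m.
Only numpy, scipy, OpenCV 4.12 (cv2) and the standard library are available. Lean on these libraries where they do the work, as an engineer would, in place of code of your own. Each camera call takes 0.05 s, during which the arm holds its last target.

### The job

Get the little catapult ready for the class: press its sprung arm down by the crossbar until it snaps in under the catch, without ever pressing hard, and ease it up so that the catch takes the load. Never let the arm fly up. Then, with the arm hooked, set the white ball on the round seat of the arm, take your hand away and leave the beaker, jar and cup where they are.

Things in the scene. Friction and masses are not known exactly. Their poses are not given: they have to be found in the camera images.
- launcher: the catapult, fixed to the bench: wooden base 310 x 110 x 15 mm, hinged sprung throwing arm, steel catch at its rear end. Origin: on the bench, under the base, 5 mm ahead of its centre; x = throwing direction (towards the hinge), y left, z up. The fingers must never load it with more than 25 N.
- hinge (a point): centre of the arm's hinge axis (parallel to the launcher's y), at x 100 mm, z 68 mm in the launcher's frame
- throwing_arm (a joint): angle of the arm, rad: 0 = at rest, sloping up and back from the hinge at 0.80 rad above level; grows as it is pressed down; 0.80 = level. Wooden arm, 18 mm wide, 8 mm thick. At its crossbar it needs about 6 N down at rest, 9 N when level; let go unhooked, it flies back. Hooked, it stands somewhere between 0.71 and 0.89, as the catch's height varies and is not measured.
- pin (a point): centre of the crosswise steel pin (6 mm thick) at the arm's rear end, 200 mm from the hinge axis. Pressed down, it rides over the sloping nose of the catch (1 to 3 N more at the crossbar); the load dips for a moment as the catch snaps in over it; about 3 mm of crossbar travel further a stiff rubber stop (about 6 N per mm) blocks the arm. Eased up, it bears under the catch and the hand's load falls to nothing; if not, it is not hooked.
- upright (a point): top of the aluminium upright (66 mm high) at x -146 mm in the launcher's frame, which carries the catch, clamped higher or lower from time to time. The catch is a narrow upright steel pawl on the centre line just behind the arm's end, reaching 30 mm above the hooked pin, with a short tail to the rear. It is lightly sprung: about 2 N back on its nose or down on its tail releases the arm.
- bar_left (a point): point on the axis of the arm's crossbar, 42 mm to the left (+y) of the arm's centre line. The crossbar is a round wooden rod, 14 mm thick and 124 mm long, parallel to the hinge axis and 155 mm from it, its axis in the arm's centre plane; it sticks out on both sides of the arm and is what one presses. Turns with the arm.
- bar_right (a point): the same on the right half of the crossbar, 42 mm to the right; either side will do for pressing
- ball_seat (a point): the place of the ball's centre when the ball sits on the arm's round seat (a white ring of 29 mm outside, 23 mm inside diameter, 6 mm high, on the arm 100 mm from the hinge axis). This point lies 9.6 mm above the ring's rim and 19.6 mm above the arm's centre plane, and turns with the arm.
- ball_center (a point): centre of the white plastic ball, 30 mm in diameter, 18 g; at the start it sits on its stand, 36 mm above the bench
- ball_stand: black round stand of the ball, fixed to the bench: foot of 52 mm diameter, neck of 29 mm, 26 mm high with a hollow top. Origin: centre of its underside.
- beaker: bystander: open glass beaker, 68 mm in diameter, 85 mm high; origin: centre of its underside, z up
- jar: bystander: white plastic jar with a lid, 52 mm in diameter, 95 mm high; origin: centre of its underside, z up
- cup: bystander: clear plastic cup, 68 mm in diameter, 80 mm high; origin: centre of its underside, z up

How it is judged:
By the outcome, as a careful person would: the job done as asked, in the order asked, and still so for the second after the job is handed in, with the robot touching nothing.
It also fails if it takes over 72 s, if anything falls off the work surface, if the arm or the gripper's body presses on something with over 40 N, if the wrist force passes 120 N, or if a joint passes its speed limit or range.

## Working session

There is one attempt and no reset: what is moved stays moved. The work goes in short steps, Python scripts to look and compute and a tool call to move; the robot and the scene stay as the last step left them, time stands still between calls to the robot, and variables do not carry over. Pictures are saved under pics/ and viewed, and the job is handed in when it is done.

Besides the shell and the picture viewer there is one more tool, called after "Emit:" as a command line: name --argument value ..., lists and objects as JSON in quotes. send_rows: Moves the arm, as the interface text tells. Its arguments: {"type":"object","properties":{"deltas":{"type":"array","items":{"type":"array","items":{"type":"array","items":{"type":"number"}}}},"jaw":{"type":"number"},"force":{"type":"number"}},"required":["deltas"]}

```bash
mkdir -p pics; ls
cat > h.py <<'E'
import numpy as np, cv2
from workcell import *
from scipy.spatial.transform import Rotation as Rn
def K(p):
    f=210/np.tan(np.radians(p["vfov"])/2); return f
def ray(p,u,v):
    f=K(p); x=(np.asarray(u,float)-p["cx"])/f; y=(np.asarray(v,float)-p["cy"])/f
    rd=np.hypot(x,y); r=rd.copy() if hasattr(rd,'copy') else rd
    for _ in range(20): r=rd/(1+p["k1"]*r*r)
    s=1/(1+p["k1"]*r*r); return x*s,y*s
def ext(p,st=None):
    if "R" in p: return np.array(p["R"]),np.array(p["t"])
    H=np.array(p["hand_eye"]); q=st["orientation"]
    T=np.eye(4);T[:3,:3]=Rn.from_quat([q[1],q[2],q[3],q[0]]).as_matrix();T[:3,3]=st["tcp_pos"]
    M=np.linalg.inv(T@H); return M[:3,:3],M[:3,3]
def world(p,u,v,z=None,st=None):
    R,t=ext(p,st); x,y=ray(p,u,v)
    if z is None: z=p["z_map"][np.round(v).astype(int),np.round(u).astype(int)]
    c=np.stack([x*z,y*z,np.ones_like(x)*z],-1)
    return (c-t)@R
def onplane(p,u,v,h,st=None):
    R,t=ext(p,st); x,y=ray(p,u,v); d=np.array([x,y,1.])@R; o=-t@R
    return o+d*(h-o[2])/d[2]
def proj(p,X,st=None):
    R,t=ext(p,st); c=np.atleast_2d(X)@R.T+t; x=c[:,0]/c[:,2];y=c[:,1]/c[:,2];s=1+p["k1"]*(x*x+y*y);f=K(p)
    return np.stack([x*s*f+p["cx"],y*s*f+p["cy"]],-1)
def save(p,n,scale=1):
    cv2.imwrite("pics/"+n+".png",cv2.resize(p["img"][:,:,::-1],None,fx=scale,fy=scale))
E
python3 - <<'E'
from h import *
st=get_state();print(st)
for n in ["scene","top","wrist"]:
    p=read_camera(n);save(p,n+"0",1.4)
    print(n,{k:v for k,v in p.items() if k not in("img","z_map")})
    for th in ["launcher","throwing_arm","pin","upright","bar_left","bar_right","ball_seat","ball_center","ball_stand","beaker","jar","cup"]:
        try: print(th,[(np.round(d["box"]),round(d["conf"],2)) for d in find_in(p,th)[:3]])
        except Exception as e: print(th,e)
print(get_state()["clock"])
E
```

```text
pics
{'clock': 0.0, 'joint_pos': array([-1.29756201e+00,  3.13998661e-01,  4.49858365e-02,  1.30361117e+00,
       -1.68160768e-05,  1.43120375e+00]), 'qvel': array([ 1.41704006e-03,  9.16806082e-05, -1.05888774e-03,  1.33359779e-03,
       -4.64575793e-04, -5.35741287e-04]), 'tau': array([ 2.31812141e-03, -4.80631542e+01,  2.98531544e+01,  1.94945204e-02,
       -1.54982706e-05, -3.31579724e-07]), 'tcp_pos': array([ 0.23054076, -0.52619959,  0.23041267]), 'orientation': array([-9.11234458e-04,  9.78771865e-01,  2.04950729e-01, -6.94071035e-05]), 'wrist_force': array([-0.8856129 ,  0.24798715,  0.56623649]), 'ft_torque': array([ 0.02054705, -0.00393301, -0.00621635]), 'finger_gap': 0.08542275949663666}
scene {'vfov': 48.84967465205596, 'cx': 276.26089318699246, 'cy': 205.10056514018274, 'k1': -0.11619520878624269, 'R': array([[ 0.83297754,  0.55312306, -0.01425844],
       [ 0.4222736 , -0.6521539 , -0.6295874 ],
       [-0.35753801,  0.5184112 , -0.77679882]]), 't': array([-0.45980708, -0.20084699,  1.4268948 ]), 'shot': 1}
launcher []
throwing_arm [(array([280., 184.,  54.,  89.]),
[... 1443 characters left out ...]
([342., 196.,  15.,  22.]), 0.67)]
cup [(array([402., 225.,  29.,  24.]), 0.72)]
wrist {'vfov': 63.94507282132268, 'cx': 273.61575303149004, 'cy': 205.6124186118662, 'k1': -0.08274069074829227, 'hand_eye': array([[ 2.96549728e-04, -9.58654046e-01, -2.84573949e-01,
         7.14349418e-02],
       [ 9.99999786e-01,  1.18157520e-04,  6.44041664e-04,
         5.57772412e-05],
       [-5.83788595e-04, -2.84574079e-01,  9.58653875e-01,
        -1.42323108e-01],
       [ 0.00000000e+00,  0.00000000e+00,  0.00000000e+00,
         1.00000000e+00]]), 'shot': 3}
launcher []
throwing_arm []
pin []
upright []
bar_left []
bar_right []
ball_seat []
ball_center []
ball_stand []
beaker []
jar []
cup []
1.95
```

View pics/scene0.png

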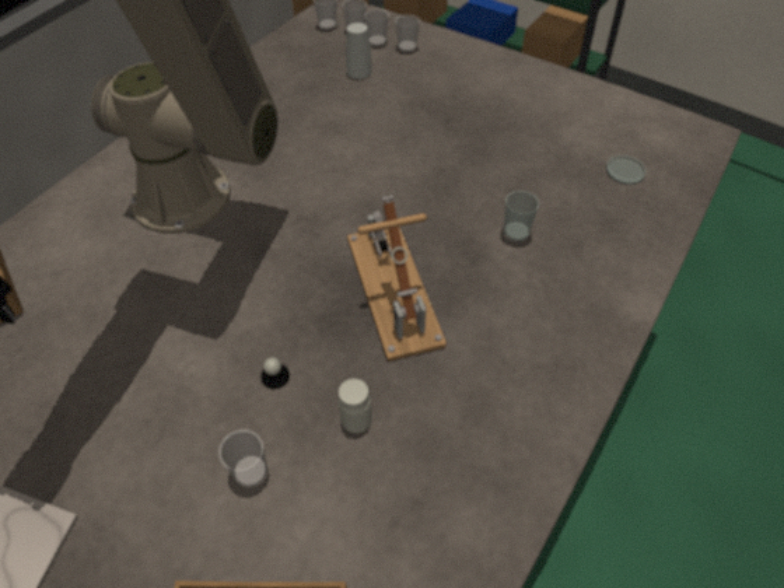

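View pics/top0.png

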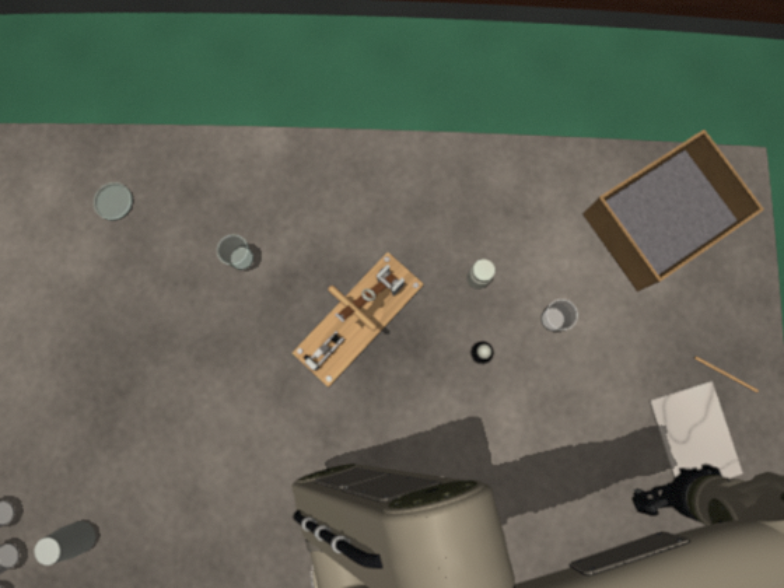

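View pics/wrist0.png

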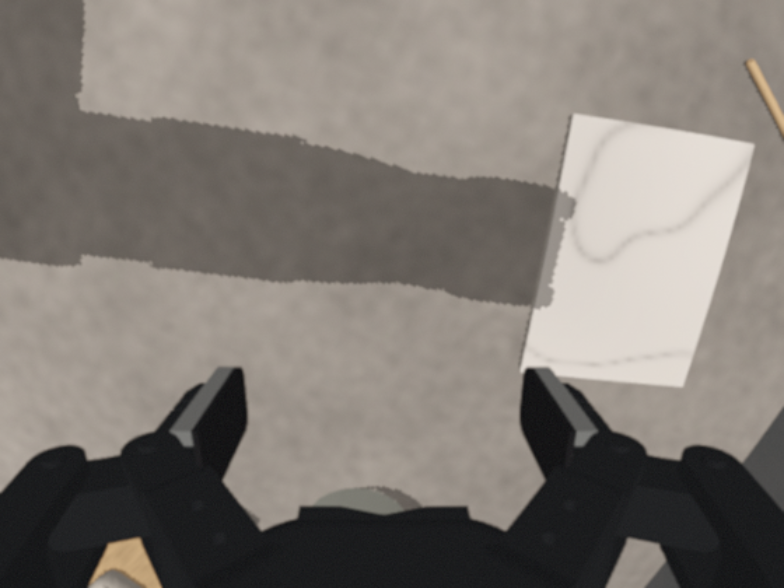

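Run:
```python
from h import *
p=read_camera("top")
np.save("top.npy",p,allow_pickle=True)
V,U=np.mgrid[160:300,150:430]
W=world(p,U.ravel(),V.ravel()).reshape(*U.shape,3)
print("bench z",np.percentile(W[...,2],[5,25,50,75]))
for u,v in [(388,253),(422,285),(328,386),(292,353)]:
    print(onplane(p,u/1.4,v/1.4,0.015).round(4))
c=[onplane(p,u/1.4,v/1.4,0.015) for u,v in [(388,253),(422,285),(328,386),(292,353)]]
c=np.array(c);print("sizes",np.linalg.norm(np.diff(c,axis=0),axis=1),c.mean(0))
b=onplane(p,484/1.4,351/1.4,0.036);print("ball",b)
crop=p["img"][150:300,190:380,::-1];cv2.imwrite("pics/crop.png",cv2.resize(crop,None,fx=4,fy=4,interpolation=cv2.INTER_CUBIC))
for n,th in [("beaker",(169,180)),("jar",(345,194)),("cup",(400,225))]:
    print(n,world(p,np.array(th[0]),np.array(th[1])))
s=read_camera("scene")
crop=s["img"][120:340,150:400,::-1];cv2.imwrite("pics/crops.png",cv2.resize(crop,None,fx=2.7,fy=2.7,interpolation=cv2.INTER_CUBIC))
np.save("scene.npy",s,allow_pickle=True)
```

```text
bench z [-0.00463265 -0.00192476  0.00011838  0.00254497]
[ 0.6908 -0.027   0.015 ]
[ 0.6198 -0.1051  0.015 ]
[0.391 0.094 0.015]
[0.4601 0.176  0.015 ]
sizes [0.10556119 0.30327597 0.10725938] [0.54043934 0.03447845 0.015     ]
ball [ 0.47472878 -0.24136     0.036     ]
beaker [0.68567444 0.31751485 0.0046132 ]
jar [ 0.6375055  -0.22979486  0.09395631]
cup [ 0.56273311 -0.41829372  0.00305758]
```

View pics/crop.png

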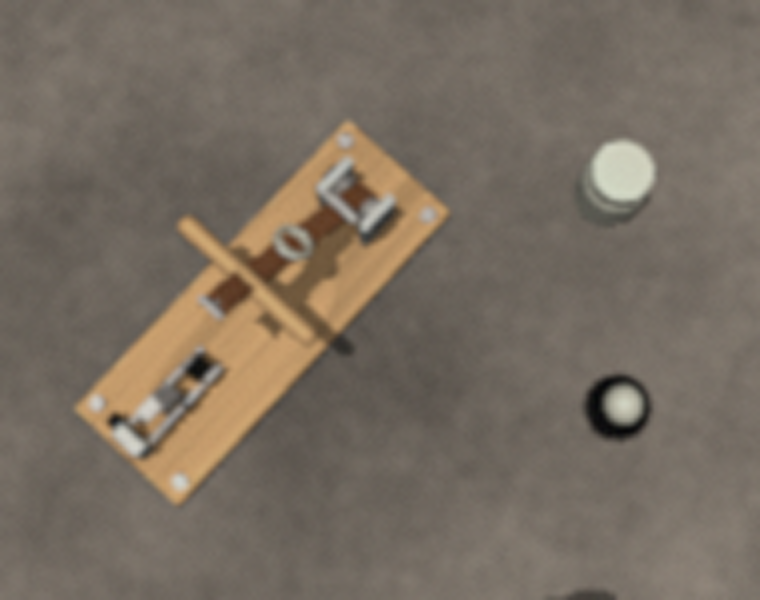

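View pics/crops.png

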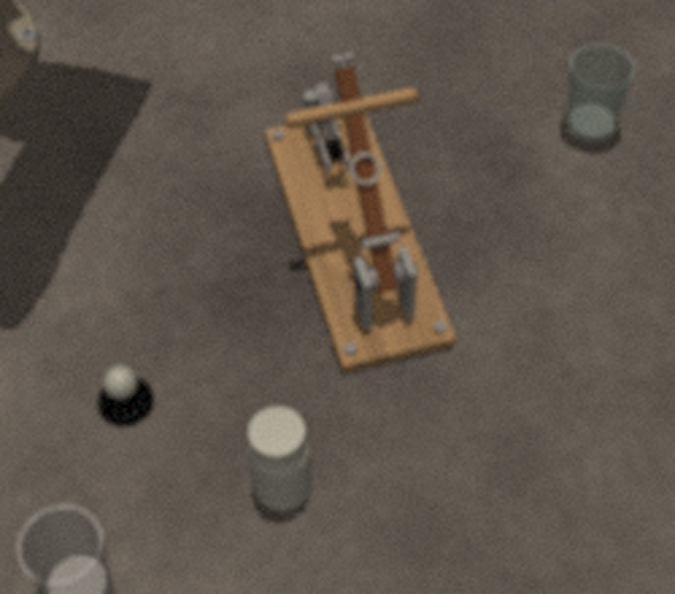

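```bash
cat >> h.py <<'E'
def frame(x,y,yaw):
    c,s=np.cos(yaw),np.sin(yaw); R=np.array([[c,-s,0],[s,c,0],[0,0,1]]); return lambda P:np.atleast_2d(P)@R.T+np.array([x,y,0])
def armpt(r,off=0,side=0,q=0.0):
    a=0.8-q # above level, going back
    return np.array([.1-r*np.cos(a)+off*np.sin(a), side, .068+r*np.sin(a)+off*np.cos(a)])
E
python3 - <<'E'
from h import *
from scipy.optimize import least_squares
p=np.load("top.npy",allow_pickle=True).item();s=np.load("scene.npy",allow_pickle=True).item()
ct=lambda x,y:((x+.5)/4-.5+190,(y+.5)/4-.5+150)
cs=lambda x,y:((x+.5)/2.7-.5+150,(y+.5)/2.7-.5+120)
A=[.15,.055,.015];B=[.15,-.055,.015];C=[-.16,-.055,.015];D=[-.16,.055,.015]
top=[(A,(348,120)),(B,(450,212)),(C,(178,504)),(D,(76,408))]
sc=[(A,(453,335)),(B,(344,359)),(C,(266,129))]
extra_t=[(armpt(.155,0,.062),(183,220)),(armpt(.155,0,-.062),(308,338)),(armpt(.1,.01),(293,243))]
extra_s=[(armpt(.155,0,.062),(415,95)),(armpt(.155,0,-.062),(291,118)),(armpt(.1,.01),(364,168))]
def res(v,both=True,ex=False):
    F=frame(*v);r=[]
    for L,cam,f in [(top+(extra_t if ex else []),p,ct),(sc+(extra_s if ex else []),s,cs)]:
        if cam is s and not both: continue
        for X,px in L: r.append((proj(cam,F(X))[0]-np.array(f(*px))))
    return np.array(r).ravel()
for kw in [dict(both=False),dict(both=True),dict(both=True,ex=True)]:
    o=least_squares(res,[.54,.034,-.73],kwargs=kw);print(o.x,np.degrees(o.x[2]));
print(o.fun.reshape(-1,2).round(1))
# ball triangulate
def tri(obs):
    def r(X): return np.concatenate([proj(c,X)[0]-np.array(u) for c,u in obs])
    o=least_squares(r,[.47,-.24,.03]);return o.x,o.fun
print("ball",tri([(p,ct(623,405)),(s,cs(121,382))]))
print(onplane(p,*ct(623,405),.036),onplane(s,*cs(121,382),.036))
F=frame(*o.x)
for q in (0,.7,.8,.9):
  for n,P in [("barL",armpt(.155,0,.042,q)),("barR",armpt(.155,0,-.042,q)),("pin",armpt(.2,0,0,q)),("seat",armpt(.1,.0196,0,q))]: print(q,n,F(P)[0].round(4))
E
```

```text
[ 0.5463968   0.03118986 -0.71460726] -40.9439798827346
[ 0.54561955  0.03325181 -0.71514168] -40.97460013292665
[ 0.54608014  0.033397   -0.71751078] -41.110339526636736
[[-0.5 -0.3]
 [-0.2 -0. ]
 [-0.9  0.6]
 [-1.3 -0.1]
 [-1.1 -0.2]
 [ 0.9  1.1]
 [-0.1 -0.7]
 [ 1.2  0.9]
 [-0.9  2.1]
 [-0.5 -0.4]
 [ 1.1 -0.7]
 [-2.5  0.9]
 [ 0.6 -0.2]]
ball (array([ 0.4750386 , -0.23994664,  0.03373264]), array([-0.23761184, -0.21843078, -0.252142  ,  0.04438049]))
[ 0.47421558 -0.24033069  0.036     ] [ 0.47667916 -0.2404195   0.036     ]
0 barL [0.5677 0.0703 0.1792]
0 barR [0.5124 0.007  0.1792]
0 pin [0.5164 0.0593 0.2115]
0 seat [0.5795 0.0042 0.1534]
0.7 barL [0.5328 0.1007 0.0835]
0.7 barR [0.4776 0.0374 0.0835]
0.7 pin [0.4715 0.0985 0.088 ]
0.7 seat [0.5479 0.0318 0.0975]
0.8 barL [0.5323 0.1012 0.068 ]
0.8 barR [0.477  0.0379 0.068 ]
0.8 pin [0.4707 0.0991 0.068 ]
0.8 seat [0.5461 0.0334 0.0876]
0.9 barL [0.5328 0.1007 0.0525]
0.9 barR [0.4776 0.0374 0.0525]
0.9 pin [0.4715 0.0985 0.048 ]
0.9 seat [0.545  0.0344 0.0775]
```

Run:
```python
from h import *
F=frame(.54608,.0334,-.7175)
for q in np.arange(0,1.0,.1):
  print(round(q,2),F(armpt(.155,0,-.045,q))[0].round(4)+[0,0,.007])
```

```text
0.0 [0.5105 0.0047 0.1862]
0.1 [0.5025 0.0117 0.1749]
0.2 [0.4955 0.0179 0.1625]
0.3 [0.4893 0.0232 0.1493]
0.4 [0.4843 0.0276 0.1354]
0.5 [0.4803 0.0311 0.1208]
0.6 [0.4774 0.0336 0.1058]
0.7 [0.4756 0.0351 0.0905]
0.8 [0.4751 0.0357 0.075 ]
0.9 [0.4756 0.0351 0.0595]
```

Emit:
send_rows --deltas '[[[4, 8, 3, 0, 0, 17], [8, 15, 3, 0, 0, 34], [12, 23, 3, 0, 0, 51], [16, 31, 3, 0, 0, 68], [20, 39, 3, 0, 0, 85], [24, 46, 3, 0, 0, 100], [28, 53.1, 3, 0, 0, 115.2], [28, 53.1, 3, 0, 0, 115.2], [28, 53.1, 3, 0, 0, 115.2], [28, 53.1, 3, 0, 0, 115.2], [28, 53.1, 3, 0, 0, 115.2], [28, 53.1, 3, 0, 0, 115.2]]]' --jaw -1 --force 20

```text
clock: 3.25
tcp_pos: [0.5098, 0.0034, 0.2616]
orientation: [0.001, 0.445, 0.896, 0.0]
wrist_force: [1.4, -1.1, 0.5]
finger_gap: 0.0003
```

Emit:
send_rows --deltas '[[[0, 0, 0, 0, 0, 0], [0, 0, 0, 0, 0, 0]]]'

```text
clock: 3.45
tcp_pos: [0.5092, 0.0026, 0.261]
orientation: [-0.0, 0.447, 0.895, -0.0]
wrist_force: [-0.4, -0.5, 0.4]
finger_gap: -0.0002
```

Run:
```python
from h import *
st=get_state(); p=read_camera("wrist"); save(p,"w1",1.4); 
q=st["orientation"];print(st["clock"],st["tcp_pos"],np.degrees(2*np.arctan2(q[2],q[1])),q,st["wrist_force"],st["joint_pos"])
F=frame(.54608,.0334,-.7175)
X=np.array([F(armpt(.155,0,s))[0] for s in(-.062,-.042,.042,.062)]+[F(armpt(.2))[0],F(armpt(.1,.01))[0]])
print(proj(p,X,st).round(0)*1.4)
```

```text
3.45 [0.50920573 0.0025511  0.26102547] 126.92577397617714 [-1.87491580e-04  4.46777387e-01  8.94645110e-01 -2.39225207e-04] [-0.38608817 -0.53129739  0.38133445] [-1.52545580e-01  1.78347451e-01 -5.78025836e-02  1.33514957e+00
 -3.40943374e-04  7.73774498e-01]
[[357.  303.8]
 [396.2 296.8]
 [561.4 263.2]
 [600.6 254.8]
 [483.  228.2]
 [478.8 337.4]]
```

View pics/w1.png

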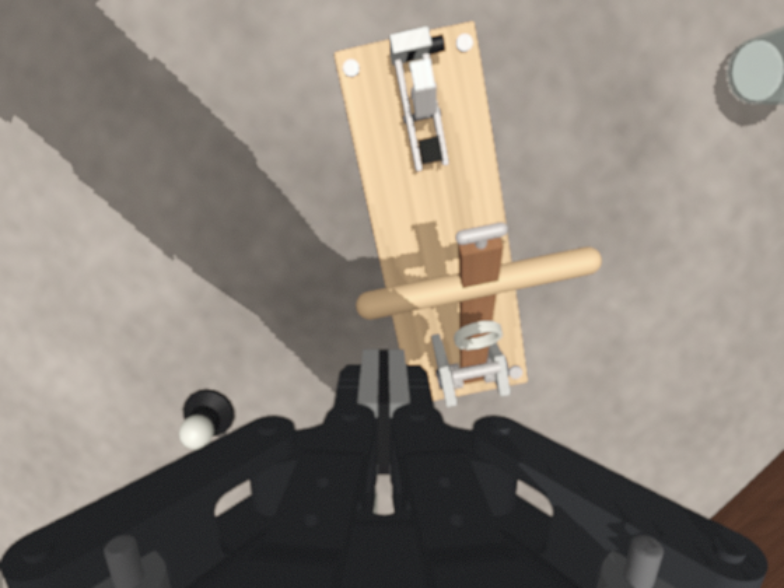

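Emit:
send_rows --deltas '[[[0.1, 0.2, -2, 0, 0, 6], [0.1, 0.2, -4, 0, 0, 12], [0.1, 0.2, -5.5, 0, 0, 12], [0.1, 0.2, -6.5, 0, 0, 12], [0.1, 0.2, -6.5, 0, 0, 12]]]'

```text
clock: 4.0
tcp_pos: [0.5088, 0.0021, 0.1952]
orientation: [-0.001, 0.353, 0.935, -0.0]
wrist_force: [0.1, 0.2, 0.9]
finger_gap: -0.0
```

Emit:
send_rows --deltas '[[[0.2, 0.3, -0.5, 0, 0, 0], [0.2, 0.3, -0.8, 0, 0, 0], [0.2, 0.3, -1.0, 0, 0, 0], [0.2, 0.3, -1.0, 0, 0, 0]]]'

```text
clock: 4.4
tcp_pos: [0.5123, 0.0063, 0.1864]
orientation: [0.0, 0.352, 0.936, 0.0]
wrist_force: [-0.6, 0.3, 0.9]
finger_gap: -0.0003
```

Emit:
send_rows --deltas '[[[-0.2, 0.2, -0.3, 0, 0, 0], [-0.4, 0.35, -0.6, 0, 0, 0], [-0.6, 0.5, -0.9, 0, 0, 0], [-0.8, 0.7, -1.2, 0, 0, 0], [-1.0, 0.85, -1.5, 0, 0, 0], [-1.15, 1.0, -1.8, 0, 0, 0], [-1.3, 1.15, -2.1, 0, 0, 0], [-1.5, 1.3, -2.4, 0, 0, 0]]]'

```text
clock: 5.2
tcp_pos: [0.4971, 0.0196, 0.1637]
orientation: [0.001, 0.352, 0.936, 0.0]
wrist_force: [-2.5, 1.5, 9.8]
finger_gap: 0.0001
```

Emit:
send_rows --deltas '[[[-0.2, 0.2, -0.45, 0, 0, 0], [-0.4, 0.35, -0.9, 0, 0, 0], [-0.62, 0.53, -1.3, 0, 0, 0], [-0.8, 0.7, -1.75, 0, 0, 0], [-0.95, 0.85, -2.2, 0, 0, 0], [-1.12, 0.97, -2.7, 0, 0, 0], [-1.25, 1.1, -3.2, 0, 0, 0], [-1.4, 1.2, -3.7, 0, 0, 0], [-1.5, 1.3, -4.15, 0, 0, 0], [-1.6, 1.4, -4.65, 0, 0, 0], [-1.7, 1.5, -5.15, 0, 0, 0], [-1.8, 1.55, -5.5, 0, 0, 0]]]'

```text
clock: 6.4
tcp_pos: [0.4776, 0.0365, 0.1078]
orientation: [-0.001, 0.351, 0.936, 0.001]
wrist_force: [-5.6, 5.0, 9.8]
finger_gap: 0.0
```

Emit:
send_rows --deltas '[[[-0.05, 0.05, -0.2, 0, 0, 0], [-0.05, 0.05, -0.4, 0, 0, 0]]]'

```text
clock: 6.6
tcp_pos: [0.4773, 0.0368, 0.104]
orientation: [-0.001, 0.351, 0.936, 0.001]
wrist_force: [-5.5, 3.3, 10.2]
finger_gap: 0.0002
```

Emit:
send_rows --deltas '[[[-0.15, 0.13, -0.25, 0, 0, 0], [-0.3, 0.26, -0.5, 0, 0, 0], [-0.32, 0.28, -0.75, 0, 0, 0], [-0.32, 0.28, -0.9, 0, 0, 0]]]'

```text
clock: 7.0
tcp_pos: [0.476, 0.038, 0.0955]
orientation: [0.001, 0.352, 0.936, 0.0]
wrist_force: [-2.3, 0.4, 8.9]
finger_gap: 0.0001
```

Emit:
send_rows --deltas '[[[0, 0, -0.1, 0, 0, 0], [0, 0, -0.2, 0, 0, 0]]]'

```text
clock: 7.2
tcp_pos: [0.4758, 0.0382, 0.0935]
orientation: [0.001, 0.352, 0.936, 0.0]
wrist_force: [-2.0, -0.6, 8.8]
finger_gap: -0.0004
```

Emit:
send_rows --deltas '[[[0, 0, -0.1, 0, 0, 0], [0, 0, -0.2, 0, 0, 0]]]'

```text
clock: 7.4
tcp_pos: [0.4756, 0.0384, 0.0915]
orientation: [0.001, 0.352, 0.936, 0.0]
wrist_force: [-2.9, 1.5, 9.3]
finger_gap: -0.0002
```

Emit:
send_rows --deltas '[[[0, 0, -0.06, 0, 0, 0], [0, 0, -0.12, 0, 0, 0]]]'

```text
clock: 7.6
tcp_pos: [0.4754, 0.0385, 0.0902]
orientation: [0.0, 0.352, 0.936, 0.0]
wrist_force: [-3.3, 1.4, 8.2]
finger_gap: -0.0002
```

Emit:
send_rows --deltas '[[[0, 0, -0.06, 0, 0, 0], [0, 0, -0.12, 0, 0, 0]]]'

```text
clock: 7.8
tcp_pos: [0.4754, 0.0386, 0.0891]
orientation: [0.0, 0.352, 0.936, 0.0]
wrist_force: [-4.5, 2.0, 10.9]
finger_gap: -0.0
```

Emit:
send_rows --deltas '[[[0, 0, -0.06, 0, 0, 0], [0, 0, -0.12, 0, 0, 0]]]'

```text
clock: 8.0
tcp_pos: [0.4753, 0.0387, 0.0881]
orientation: [0.0, 0.352, 0.936, 0.001]
wrist_force: [-5.8, 1.7, 12.1]
finger_gap: -0.0002
```

Run:
```python
from h import *
st=get_state(); p=read_camera("wrist"); save(p,"w2",1.4)
st2=get_state();print(st["wrist_force"],st2["wrist_force"],st["tcp_pos"])
```

```text
[-5.83856177  1.69513297 12.10770306] [-3.18634755  1.76775578 11.41244605] [0.4752521  0.03869212 0.08806093]
```

View pics/w2.png

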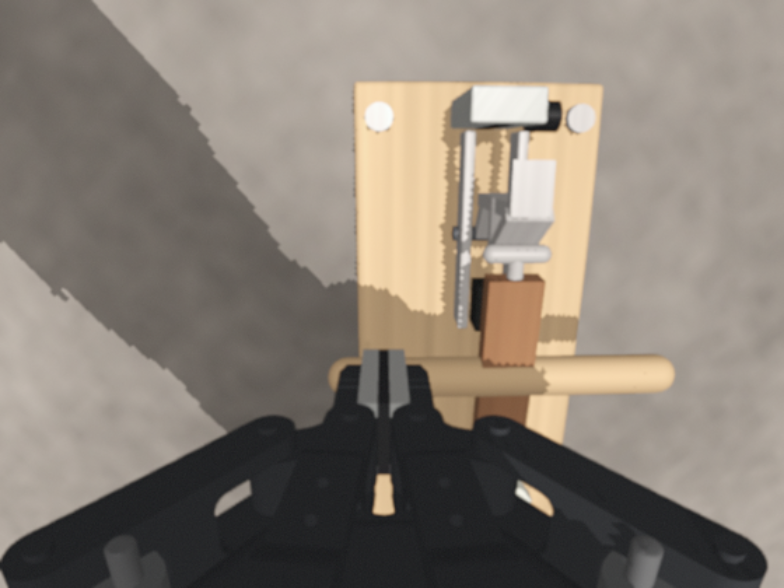

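Emit:
send_rows --deltas '[[[-0.03, 0.02, -0.05, 0, 0, 0], [-0.06, 0.05, -0.1, 0, 0, 0]]]'

```text
clock: 8.25
tcp_pos: [0.4752, 0.0388, 0.0873]
orientation: [0.001, 0.352, 0.936, 0.0]
wrist_force: [-4.0, -0.8, 12.6]
finger_gap: 0.0002
```

Emit:
send_rows --deltas '[[[0, 0, -0.05, 0, 0, 0], [0, 0, -0.1, 0, 0, 0]]]'

```text
clock: 8.45
tcp_pos: [0.4751, 0.0389, 0.0864]
orientation: [0.001, 0.352, 0.936, 0.0]
wrist_force: [-3.7, 1.0, 13.1]
finger_gap: 0.0001
```

Emit:
send_rows --deltas '[[[0, 0, -0.05, 0, 0, 0], [0, 0, -0.1, 0, 0, 0]]]'

```text
clock: 8.65
tcp_pos: [0.475, 0.0389, 0.0854]
orientation: [0.001, 0.352, 0.936, 0.0]
wrist_force: [-3.4, 0.9, 14.0]
finger_gap: -0.0001
```

Emit:
send_rows --deltas '[[[0, 0, -0.05, 0, 0, 0], [0, 0, -0.1, 0, 0, 0]]]'

```text
clock: 8.85
tcp_pos: [0.4749, 0.039, 0.0844]
orientation: [0.001, 0.352, 0.936, 0.0]
wrist_force: [-4.8, 1.0, 14.3]
finger_gap: -0.0003
```

Emit:
send_rows --deltas '[[[0, 0, -0.05, 0, 0, 0], [0, 0, -0.1, 0, 0, 0]]]'

```text
clock: 9.05
tcp_pos: [0.4749, 0.0391, 0.0834]
orientation: [0.001, 0.352, 0.936, 0.0]
wrist_force: [-5.1, 1.7, 13.9]
finger_gap: 0.0002
```

Emit:
send_rows --deltas '[[[0, 0, -0.05, 0, 0, 0], [0, 0, -0.1, 0, 0, 0]]]'

```text
clock: 9.25
tcp_pos: [0.4747, 0.0391, 0.0821]
orientation: [0.0, 0.352, 0.936, 0.0]
wrist_force: [-4.0, 2.1, 10.5]
finger_gap: 0.0001
```

Run:
```python
from h import *
st=get_state(); p=read_camera("wrist"); save(p,"w3",1.4)
st2=get_state();print(st["wrist_force"],st2["wrist_force"],st["tcp_pos"])
```

```text
[-3.96849392  2.13172349 10.52886705] [-3.49069557  2.11037456 10.78225076] [0.47474083 0.03914068 0.08213019]
```

View pics/w3.png

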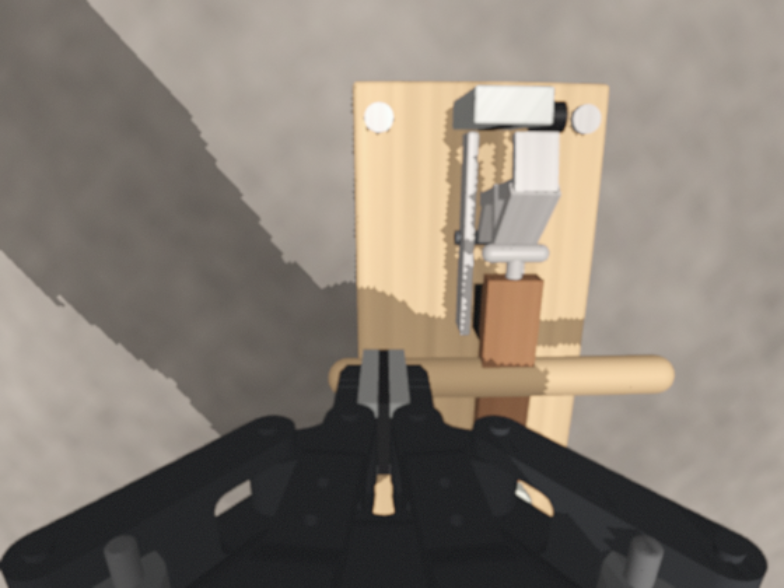

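Emit:
send_rows --deltas '[[[0, 0, -0.04, 0, 0, 0], [0, 0, -0.07, 0, 0, 0]]]'

```text
clock: 9.5
tcp_pos: [0.4747, 0.0392, 0.0813]
orientation: [0.0, 0.352, 0.936, 0.001]
wrist_force: [-4.1, 1.1, 11.2]
finger_gap: -0.0001
```

Emit:
send_rows --deltas '[[[0, 0, -0.04, 0, 0, 0], [0, 0, -0.07, 0, 0, 0]]]'

```text
clock: 9.7
tcp_pos: [0.4746, 0.0392, 0.0805]
orientation: [0.0, 0.352, 0.936, 0.001]
wrist_force: [-3.8, 1.9, 9.6]
finger_gap: -0.0003
```

Emit:
send_rows --deltas '[[[0, 0, -0.04, 0, 0, 0], [0, 0, -0.07, 0, 0, 0]]]'

```text
clock: 9.9
tcp_pos: [0.4746, 0.0392, 0.0798]
orientation: [0.0, 0.352, 0.936, 0.001]
wrist_force: [-4.1, 1.8, 10.1]
finger_gap: -0.0
```

Run:
```python
from h import *
st=get_state(); p=read_camera("wrist"); save(p,"w4",1.4)
st2=get_state();print(st["wrist_force"],st2["wrist_force"],st["tcp_pos"])
```

```text
[-4.10836176  1.76486651 10.12657318] [-3.93806644  2.67873311 10.70649879] [0.47461022 0.03924367 0.07984057]
```

View pics/w4.png

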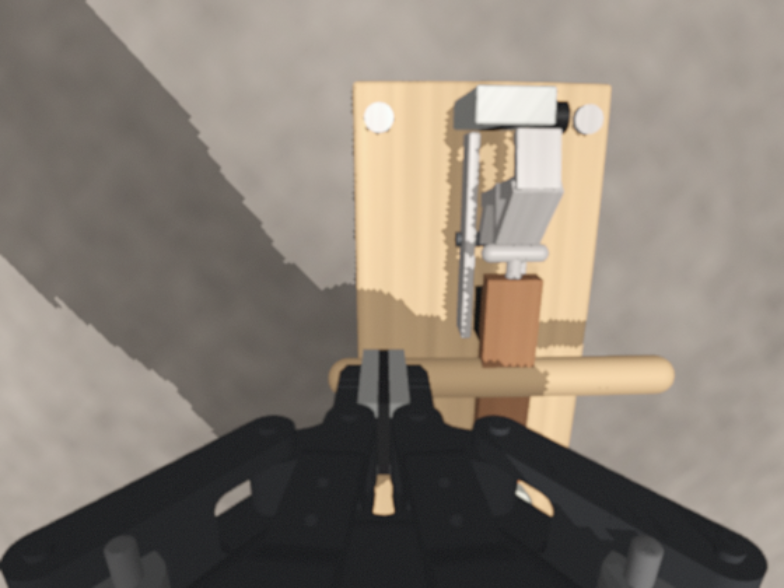

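Emit:
send_rows --deltas '[[[0, 0, -0.04, 0, 0, 0], [0, 0, -0.07, 0, 0, 0]]]'

```text
clock: 10.15
tcp_pos: [0.4746, 0.0393, 0.0791]
orientation: [0.0, 0.352, 0.936, 0.001]
wrist_force: [-3.7, 1.5, 10.3]
finger_gap: 0.0004
```

Emit:
send_rows --deltas '[[[0, 0, -0.04, 0, 0, 0], [0, 0, -0.07, 0, 0, 0]]]'

```text
clock: 10.35
tcp_pos: [0.4745, 0.0393, 0.0783]
orientation: [0.0, 0.352, 0.936, 0.001]
wrist_force: [-3.4, 1.4, 10.6]
finger_gap: 0.0002
```

Emit:
send_rows --deltas '[[[0, 0, -0.04, 0, 0, 0], [0, 0, -0.07, 0, 0, 0]]]'

```text
clock: 10.55
tcp_pos: [0.4744, 0.0393, 0.0775]
orientation: [-0.0, 0.352, 0.936, 0.001]
wrist_force: [-4.1, 2.5, 9.4]
finger_gap: -0.0005
```

Emit:
send_rows --deltas '[[[0, 0, -0.04, 0, 0, 0], [0, 0, -0.07, 0, 0, 0]]]'

```text
clock: 10.75
tcp_pos: [0.4744, 0.0394, 0.0766]
orientation: [-0.0, 0.352, 0.936, 0.001]
wrist_force: [-2.7, 1.6, 7.4]
finger_gap: -0.0
```

Run:
```python
from h import *
st=get_state(); p=read_camera("wrist"); save(p,"w5",1.4)
st2=get_state();print(st["wrist_force"],st2["wrist_force"],st["tcp_pos"])
```

```text
[-2.65570909  1.62775431  7.43147911] [-2.59723745  2.75319861  8.54209741] [0.47440162 0.03936817 0.07664879]
```

View pics/w5.png

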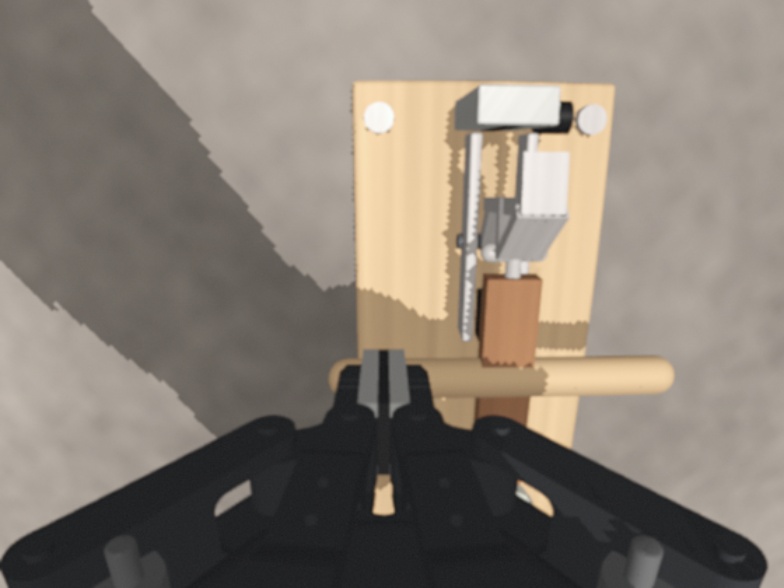

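Emit:
send_rows --deltas '[[[0, 0, -0.04, 0, 0, 0], [0, 0, -0.08, 0, 0, 0]]]'

```text
clock: 11.0
tcp_pos: [0.4744, 0.0394, 0.076]
orientation: [-0.0, 0.352, 0.936, 0.001]
wrist_force: [-3.6, 2.7, 9.7]
finger_gap: -0.0001
```

Emit:
send_rows --deltas '[[[0, 0, -0.03, 0, 0, 0], [0, 0, -0.06, 0, 0, 0]]]'

```text
clock: 11.2
tcp_pos: [0.4744, 0.0394, 0.0753]
orientation: [-0.0, 0.352, 0.936, 0.001]
wrist_force: [-3.9, 2.9, 9.7]
finger_gap: 0.0001
```

The pawl has swung forward over the pin (it now hides the pin at about (515,250)) and the load dipped, so it snapped in. Next I ease up.

Emit:
send_rows --deltas '[[[0, 0, 0.04, 0, 0, 0], [0, 0, 0.08, 0, 0, 0], [0, 0, 0.12, 0, 0, 0]]]'

```text
clock: 11.5
tcp_pos: [0.4744, 0.0394, 0.0766]
orientation: [-0.0, 0.352, 0.936, 0.001]
wrist_force: [-4.2, 2.4, 8.0]
finger_gap: 0.0002
```

Emit:
send_rows --deltas '[[[0, 0, 0.04, 0, 0, 0], [0, 0, 0.08, 0, 0, 0]]]'

```text
clock: 11.7
tcp_pos: [0.4745, 0.0392, 0.0769]
orientation: [-0.0, 0.352, 0.936, 0.0]
wrist_force: [-1.1, 1.2, 2.7]
finger_gap: -0.0001
```

Emit:
send_rows --deltas '[[[0, 0, 0.04, 0, 0, 0], [0, 0, 0.08, 0, 0, 0]]]'

```text
clock: 11.9
tcp_pos: [0.4749, 0.0385, 0.0772]
orientation: [0.0, 0.352, 0.936, -0.0]
wrist_force: [-0.1, 0.0, -0.2]
finger_gap: 0.0004
```

Emit:
send_rows --deltas '[[[0, 0, 0.04, 0, 0, 0], [0, 0, 0.08, 0, 0, 0]]]'

```text
clock: 12.1
tcp_pos: [0.4748, 0.0385, 0.0779]
orientation: [0.0, 0.352, 0.936, -0.0]
wrist_force: [-1.0, 0.3, -0.1]
finger_gap: -0.0002
```

Emit:
send_rows --deltas '[[[0, 0, 1, 0, 0, 0], [0, 0, 3, 0, 0, 0], [0, 0, 7, 0, 0, 0], [0, 0, 11, 0, 0, 0], [0, -3, 14, 0, 0, 0], [0, -7, 14, 0, 0, 0], [0, -12, 14, 0, 0, 0], [0, -17, 14, 0, 0, 0], [0, -22, 14, 0, 0, 0], [0, -26, 14, 0, 0, 0], [0, -27.8, 14, 0, 0, 0], [0, -27.8, 14, 0, 0, 0]]]' --jaw 0.4

```text
clock: 13.3
tcp_pos: [0.4747, -0.2416, 0.2182]
orientation: [0.0, 0.354, 0.935, -0.0]
wrist_force: [0.2, -0.1, 0.2]
finger_gap: 0.0595
```

Run:
```python
from h import *
st=get_state(); p=read_camera("wrist"); save(p,"w6",1.4);st=get_state()
t=read_camera("top"); np.save("top2.npy",t,allow_pickle=True)
crop=t["img"][150:300,190:380,::-1];cv2.imwrite("pics/crop2.png",cv2.resize(crop,None,fx=4,fy=4,interpolation=cv2.INTER_CUBIC))
q=st["orientation"];print(st["tcp_pos"],q,st["finger_gap"],st["qvel"].round(3))
print("tool x deg",np.degrees(2*np.arctan2(q[2],q[1])))
for d in silhouettes(p,"ball_center")[:2]:
    m=d["mask"];ys,xs=np.nonzero(m);print(d["conf"],d["box"],m.sum(),xs.mean(),ys.mean())
    print(onplane(p,xs.mean(),ys.mean(),.036,st))
for d in find_in(p,"ball_center")[:2]: print(d["conf"],d["box"],onplane(p,d["box"][0],d["box"][1],.036,st))
print("pred px",proj(p,[.475,-.240,.036],st))
np.save("w6.npy",(p,st),allow_pickle=True) if 0 else None
F=frame(.54608,.0334,-.7175)
print("seat",F(armpt(.1,.0196,0,.787)))
```

```text
[ 0.47453209 -0.23983053  0.21807702] [-2.42240617e-04  3.52878277e-01  9.35669138e-01  3.56371362e-04] 0.0597338378072132 [ 0.039 -0.016 -0.023  0.005  0.003  0.004]
tool x deg 138.6730664466727
0.65 [278.1, 183.0, 25.9, 25.8] 724 275.3839779005525 182.51381215469613
[ 0.47506117 -0.23908082  0.036     ]
0.71 [277.2, 183.5, 28.2, 27.4] [ 0.47699417 -0.23839077  0.036     ]
pred px [[274.6426519  183.06927724]]
seat [[0.54627834 0.03322692 0.08889831]]
```

View pics/w6.png

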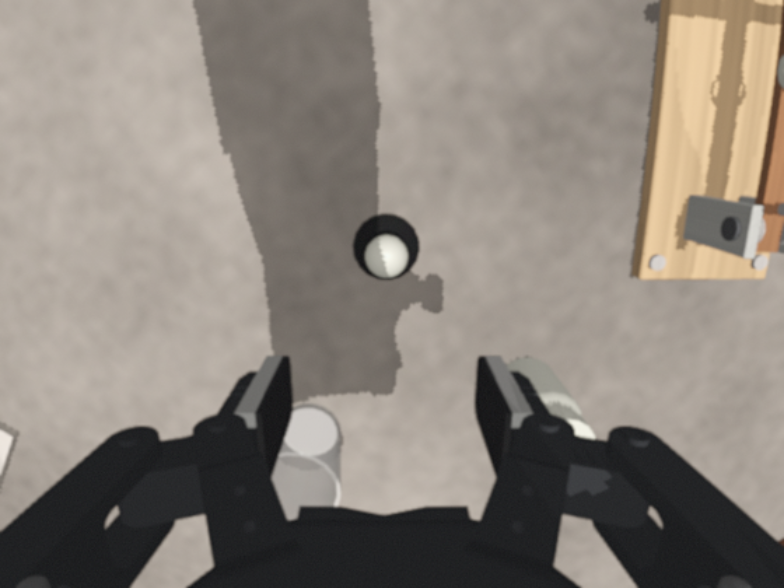

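View pics/crop2.png

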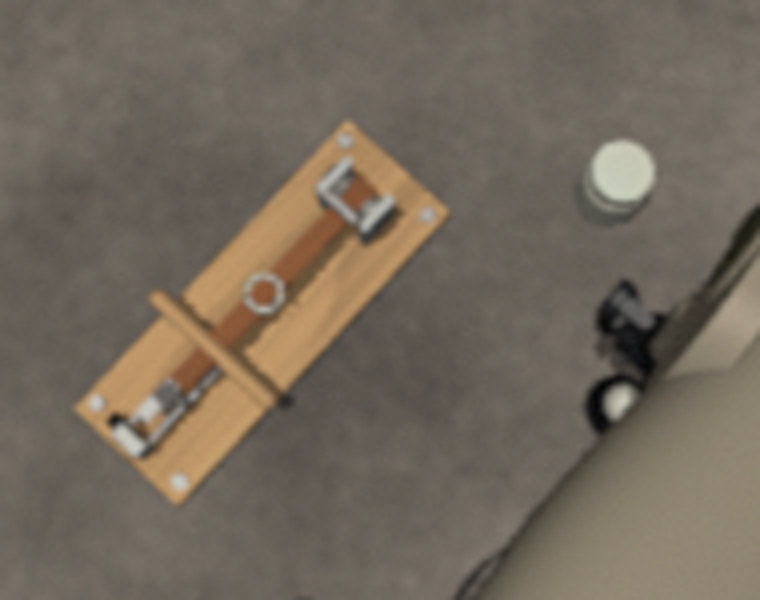

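Emit:
send_rows --deltas '[[[0, 0, -4, 0, 0, 0], [0.05, 0.05, -8, 0, 0, 0], [0.05, 0.05, -12, 0, 0, 0], [0.05, 0.05, -15, 0, 0, 0], [0.05, 0.05, -17.5, 0, 0, 0], [0.05, 0.05, -18.8, 0, 0, 0], [0.05, 0.05, -19.5, 0, 0, 0], [0.05, 0.05, -19.5, 0, 0, 0], [0.05, 0.05, -19.5, 0, 0, 0]]]'

```text
clock: 14.4
tcp_pos: [0.476, -0.2386, 0.0239]
orientation: [0.001, 0.351, 0.936, -0.0]
wrist_force: [0.0, 0.3, -0.3]
finger_gap: 0.0595
```

Run:
```python
from h import *
st=get_state(); p=read_camera("wrist"); save(p,"w7",1.4);print(st["tcp_pos"],st["wrist_force"])
```

```text
[ 0.4759792  -0.23857805  0.02387105] [ 0.04498749  0.30290252 -0.33477439]
```

View pics/w7.png

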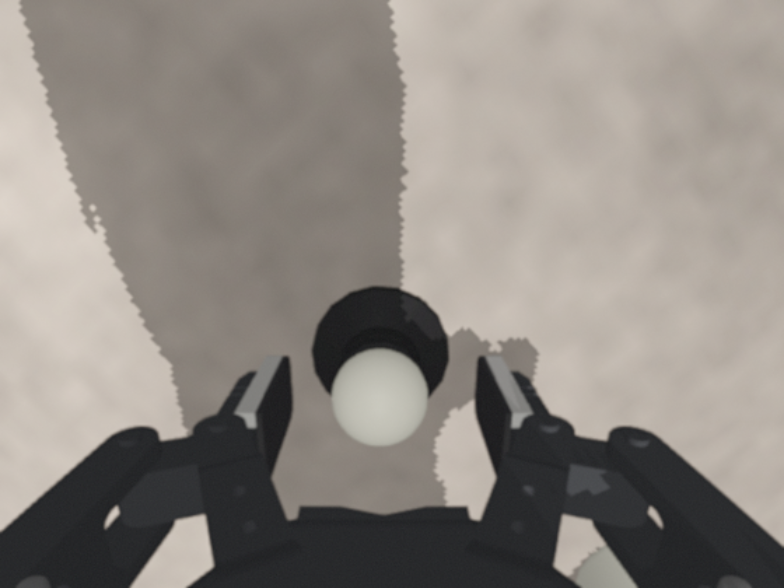

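Emit:
send_rows --deltas '[[[0, 0, 0, 0, 0, 0], [0, 0, 0, 0, 0, 0], [0, 0, 0, 0, 0, 0], [0, 0, 0, 0, 0, 0], [0, 0, 0, 0, 0, 0], [0, 0, 0, 0, 0, 0]]]' --jaw -1 --force 20

```text
clock: 15.05
tcp_pos: [0.4756, -0.2395, 0.0235]
orientation: [0.001, 0.352, 0.936, -0.0]
wrist_force: [-1.7, -1.0, 5.6]
finger_gap: 0.0284
```

Run:
```python
from h import *
st=get_state(); p=read_camera("wrist"); save(p,"w8",1.4);print(st["tcp_pos"],st["wrist_force"],st["finger_gap"])
print(proj(p,[[.475,-.2393,.036]],st)*1.4)
```

```text
[ 0.47557353 -0.23950196  0.02354819] [-1.71542923 -1.02705257  5.55388391] 0.02842932133241528
[[385.52272787 392.20958408]]
```

View pics/w8.png

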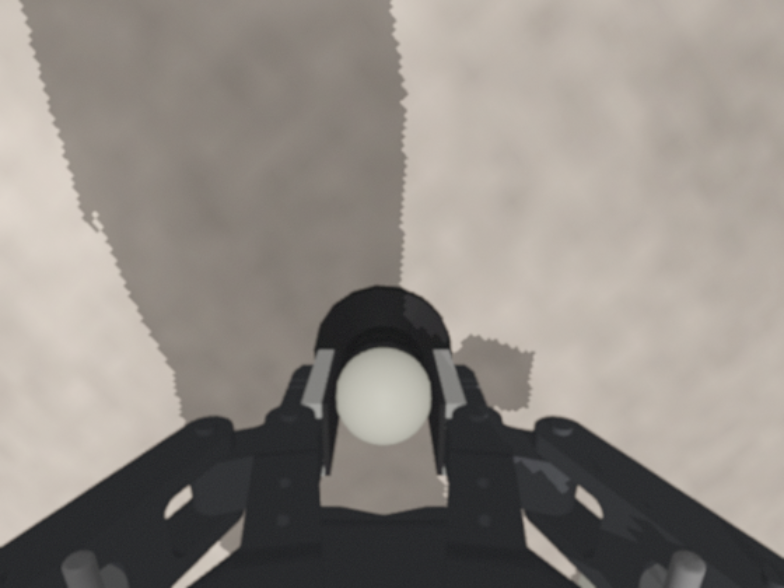

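Emit:
send_rows --deltas '[[[0, 0, 0.2, 0, 0, 0], [0, 0, 0.5, 0, 0, 0], [0, 0, 1, 0, 0, 0], [0, 0, 2, 0, 0, 0], [0, 0, 3, 0, 0, 0], [0, 0, 3, 0, 0, 0]]]'

```text
clock: 15.7
tcp_pos: [0.4766, -0.2397, 0.055]
orientation: [0.002, 0.352, 0.936, -0.0]
wrist_force: [-0.2, 0.1, -0.2]
finger_gap: 0.0281
```

Run:
```python
from h import *
st=get_state(); p=read_camera("wrist"); save(p,"w9",1.4);print(st["tcp_pos"],st["wrist_force"],st["finger_gap"])
s=read_camera("scene");crop=s["img"][200:310,150:290,::-1];cv2.imwrite("pics/s9.png",cv2.resize(crop,None,fx=5,fy=5,interpolation=cv2.INTER_CUBIC))
```

```text
[ 0.47656362 -0.239661    0.05501979] [-0.15855213  0.11968019 -0.16442309] 0.028086416220160067
```

View pics/w9.png

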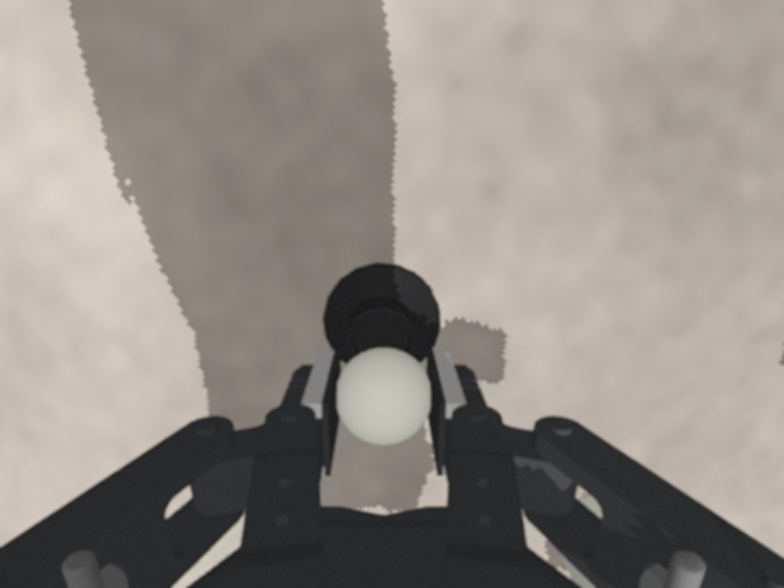

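View pics/s9.png

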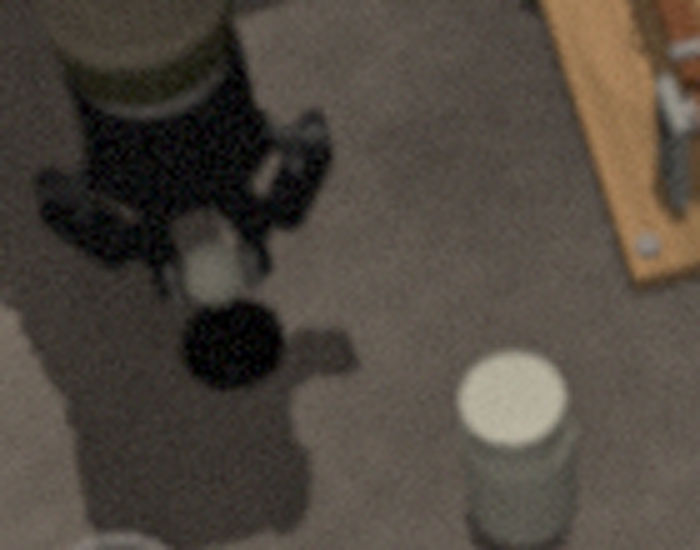

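Run:
```python
from h import *
t=np.load("top2.npy",allow_pickle=True).item()
F=frame(.54608,.0334,-.7175)
c=lambda X:((proj(t,F(X))[0]-[190,150]+.5)*4-.5).round(1)
for q in (.75,.787,.82): print(q,"ring",c(armpt(.1,.01,0,q)),"barL",c(armpt(.155,0,.062,q)),"barR",c(armpt(.155,0,-.062,q)))
st=get_state();p=read_camera("wrist")
H=np.array(p["hand_eye"])
for u,v in [(384/1.4,396/1.4)]:
    x,y=ray(p,u,v); d=H[:3,:3]@np.array([x,y,1]);o=H[:3,3]
    for z in(-.0105,-.0125,-.0145): print((o+d*(z-o[2])/d[2]).round(4))
for d in silhouettes(p,"ball_center")[:1]: print(d["conf"],d["box"])
# apparent radius -> depth check
```

```text
0.75 ring [261.6 291.2] barL [149.6 290.7] barR [271.8 404.9]
0.787 ring [261.5 292.4] barL [150.3 291.9] barR [272.1 405.7]
0.82 ring [261.4 293.4] barL [151.2 292.9] barR [272.5 406.2]
[-0.0019 -0.0007 -0.0105]
[-0.0008 -0.0007 -0.0125]
[ 0.0004 -0.0007 -0.0145]
0.86 [272.7, 282.2, 66.4, 67.0]
```

Emit:
send_rows --deltas '[[[0, 0, 4, 0, 0, 0], [0, 0, 8, 0, 0, 0], [0.5, 2, 12, 0, 0, 0], [1.5, 6, 15, 0, 0, 0], [2.6, 10, 17, 0, 0, 0], [3.6, 14, 17, 0, 0, 0], [4.6, 18, 17, 0, 0, 0], [5.6, 22, 17, 0, 0, 0], [6.4, 25, 17, 0, 0, 0], [7, 27.3, 17, 0, 0, 0], [7, 27.3, 17, 0, 0, 0], [7, 27.3, 17, 0, 0, 0]]]'

```text
clock: 17.1
tcp_pos: [0.545, 0.0344, 0.2224]
orientation: [-0.001, 0.351, 0.936, -0.0]
wrist_force: [0.2, -0.4, -0.2]
finger_gap: 0.0282
```

Run:
```python
from h import *
p=read_camera("wrist");st=get_state(); p=read_camera("wrist"); save(p,"w10",1.4);q=st["orientation"]
print(st["tcp_pos"],q,st["wrist_force"],st["finger_gap"],np.abs(st["qvel"]).max())
F=frame(.54608,.0334,-.7175)
for n,X in [("rim",armpt(.1,.01,0,.787)),("barR",armpt(.155,0,-.062,.787)),("barL",armpt(.155,0,.062,.787)),("pin",armpt(.2,0,0,.787))]: print(n,(proj(p,F(X),st)*1.4).round(1))
img=p["img"];c=cv2.resize(img[100:280,180:380,::-1],None,fx=3.5,fy=3.5,interpolation=cv2.INTER_CUBIC);cv2.imwrite("pics/w10c.png",c)
np.savez("w10.npz",tcp=st["tcp_pos"],q=q)
```

```text
[0.54492216 0.0337997  0.22252272] [-4.21666689e-04  3.51903880e-01  9.36036005e-01 -2.81375231e-04] [ 0.03760157 -0.22195717  0.27054351] 0.028474388323206725 0.021090953446367886
rim [[385.5 271.3]]
barR [[284.8 181.1]]
barL [[485.9 180.9]]
pin [[385.4 103.6]]
```

View pics/w10.png

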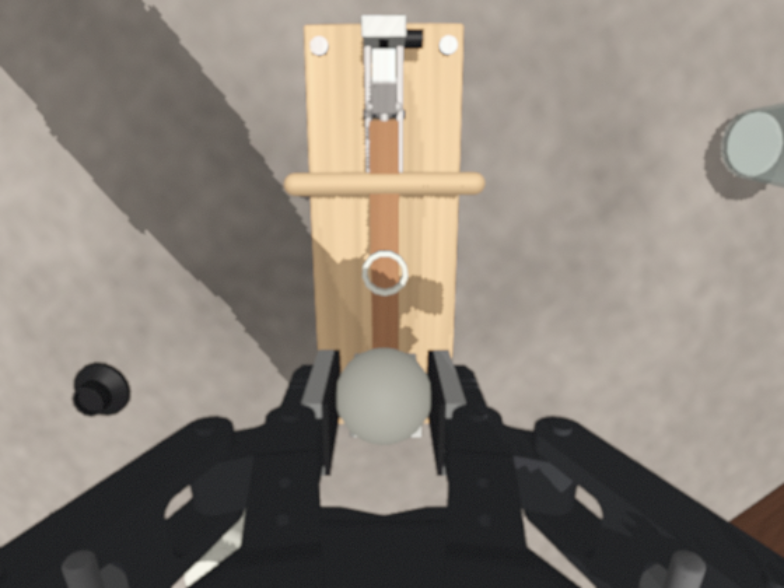

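View pics/w10c.png

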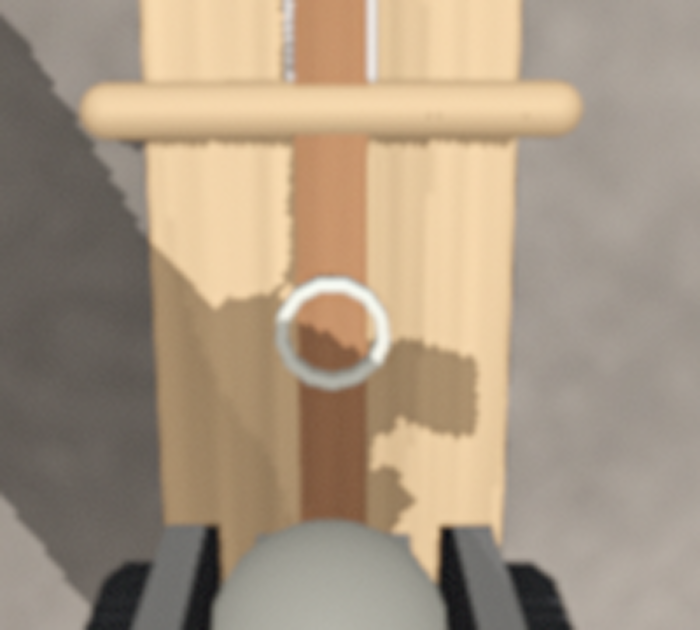

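Run:
```python
from h import *
d=np.load("w10.npz");st=dict(tcp_pos=d["tcp"],orientation=d["q"])
p=read_camera("wrist")
rim=onplane(p,274.5,194.8,.068+.1*np.sin(.013)+.01,st)
ball=onplane(p,384.3/1.4-.14,396/1.4-.14,d["tcp"][2]+.0125,st)
print("rim",rim,"model",frame(.54608,.0334,-.7175)(armpt(.1,.01,0,.787)),"ball",ball,"tcp",d["tcp"])
print("need shift", rim+[0,0,.0096]-ball, "now",get_state()["tcp_pos"])
```

```text
rim [0.54641373 0.03212556 0.07929996] model [[0.54618431 0.03330897 0.07929912]] ball [0.54500767 0.03285136 0.23502272] tcp [0.54492216 0.0337997  0.22252272]
need shift [ 0.00140606 -0.0007258  -0.14612276] now [0.54502331 0.03314672 0.22274361]
```

Emit:
send_rows --deltas '[[[0.1, -0.1, -4, 0, 0, 0], [0.1, -0.1, -8, 0, 0, 0], [0.1, -0.1, -11, 0, 0, 0], [0.1, -0.1, -13, 0, 0, 0], [0.1, -0.1, -14, 0, 0, 0], [0.1, -0.1, -14, 0, 0, 0], [0.1, -0.1, -14, 0, 0, 0]]]'

```text
clock: 17.95
tcp_pos: [0.5469, 0.0325, 0.0839]
orientation: [0.001, 0.352, 0.936, 0.0]
wrist_force: [0.4, 0.7, -1.0]
finger_gap: 0.0288
```

Run:
```python
from h import *
st=get_state(); p=read_camera("wrist"); save(p,"w11",1.4)
st=get_state();print(st["tcp_pos"],st["wrist_force"])
tg=np.array([.54641,.03213,.0889]);R=Rn.from_quat(np.roll(st["orientation"],-1)).as_matrix()
b=st["tcp_pos"]+R@np.array([-.0008,-.0007,-.0125]);print("ball",b,"need",tg-b)
```

```text
[0.54735204 0.0326429  0.08434779] [0.38611307 0.79015098 0.04070331]
ball [0.54746289 0.03159081 0.09684822] need [-0.00105289  0.00053919 -0.00794822]
```

View pics/w11.png

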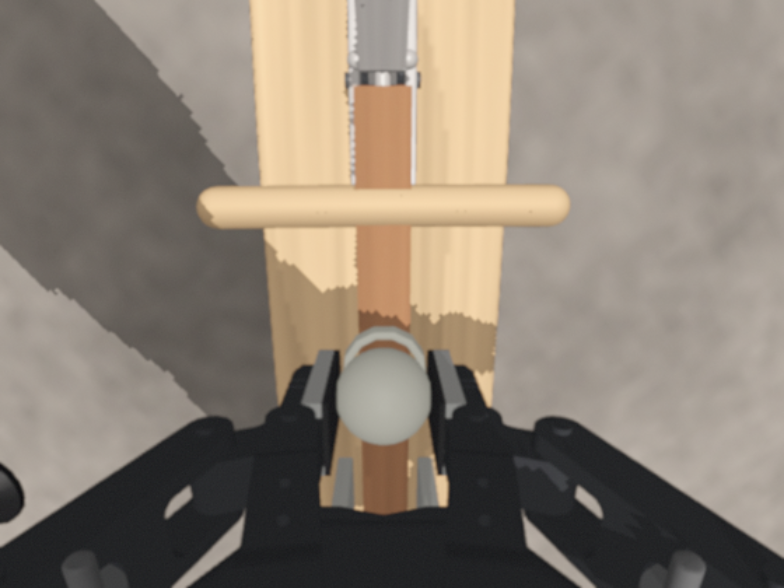

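Emit:
send_rows --deltas '[[[-0.1, 0.05, -0.2, 0, 0, 0], [-0.1, 0.05, -0.4, 0, 0, 0], [-0.1, 0.05, -0.55, 0, 0, 0], [-0.1, 0.05, -0.65, 0, 0, 0], [-0.1, 0.05, -0.65, 0, 0, 0]]]'

```text
clock: 18.5
tcp_pos: [0.5462, 0.0334, 0.0771]
orientation: [0.001, 0.352, 0.936, 0.0]
wrist_force: [1.0, -0.6, 3.1]
finger_gap: 0.0285
```

Emit:
send_rows --deltas '[[[0, 0, -0.05, 0, 0, 0], [0, 0, -0.08, 0, 0, 0], [0, 0, -0.08, 0, 0, 0]]]'

```text
clock: 18.8
tcp_pos: [0.5463, 0.0334, 0.0767]
orientation: [0.001, 0.352, 0.936, 0.0]
wrist_force: [0.7, -0.6, 6.7]
finger_gap: 0.0283
```

Run:
```python
from h import *
f=[]
for i in range(4):
    p=read_camera("wrist");f.append(get_state()["wrist_force"])
st=get_state(); save(p,"w12",1.4)
print(st["tcp_pos"],np.mean(f,0))
tg=np.array([.54641,.03213,.0889]);R=Rn.from_quat(np.roll(st["orientation"],-1)).as_matrix()
b=st["tcp_pos"]+R@np.array([-.0008,-.0007,-.0125]);print("ball",b,"need",tg-b)
```

```text
[0.54637733 0.03334931 0.07670681] [ 0.76405446 -1.07174033  6.16588276]
ball [0.54648703 0.03230083 0.08920756] need [-7.70254048e-05 -1.70825116e-04 -3.07559495e-04]
```

View pics/w12.png

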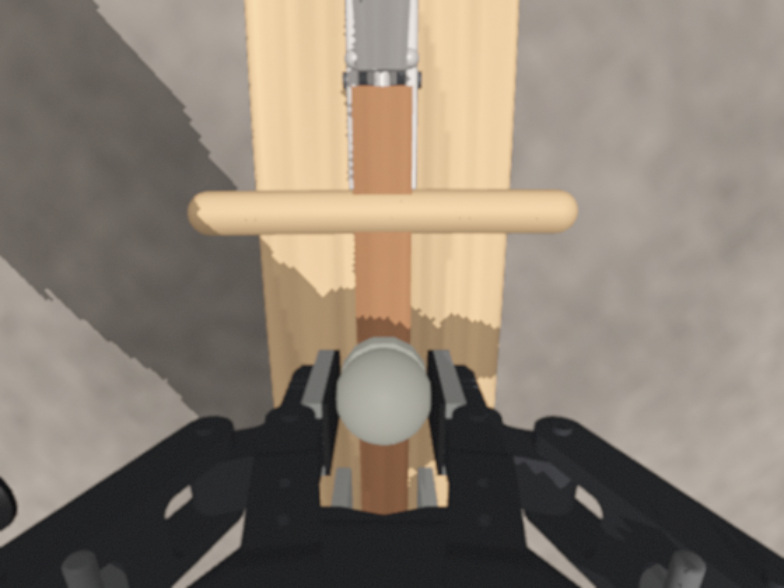

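Emit:
send_rows --deltas '[[[0, 0, 0.05, 0, 0, 0], [0, 0, 0.05, 0, 0, 0]]]'

```text
clock: 19.2
tcp_pos: [0.5462, 0.0334, 0.0769]
orientation: [0.001, 0.352, 0.936, 0.0]
wrist_force: [1.7, -1.0, 4.8]
finger_gap: 0.0288
```

Emit:
send_rows --deltas '[[[0, 0, 0, 0, 0, 0], [0, 0, 0, 0, 0, 0], [0, 0, 0, 0, 0, 0], [0, 0, 0, 0, 0, 0], [0, 0, 0, 0, 0, 0]]]' --jaw 0.1

```text
clock: 19.7
tcp_pos: [0.545, 0.0337, 0.0759]
orientation: [-0.0, 0.352, 0.936, -0.0]
wrist_force: [0.0, -0.3, 0.1]
finger_gap: 0.0471
```

Run:
```python
from h import *
p=read_camera("wrist");st=get_state(); save(p,"w13",1.4)
print(st["tcp_pos"],st["wrist_force"],st["finger_gap"])
```

```text
[0.54503779 0.03363229 0.07594851] [-0.76601708  1.0302735   0.28822422] 0.0473470027120567
```

View pics/w13.png

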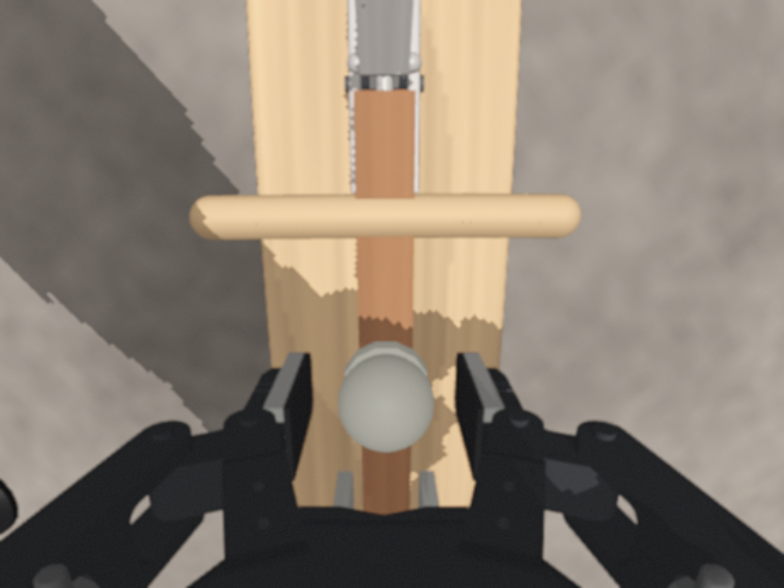

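Ball sits at (386,402), concentric with the ring, and the fingers are clear of it. I'll retreat upward.

Emit:
send_rows --deltas '[[[0, 0, 0.5, 0, 0, 0], [0, 0, 1.5, 0, 0, 0], [0, 0, 3, 0, 0, 0], [0, 0, 6, 0, 0, 0], [0, 0, 10, 0, 0, 0], [0, 0, 14, 0, 0, 0], [0, 0, 16, 0, 0, 0], [0, 0, 16, 0, 0, 0], [0, 0, 16, 0, 0, 0]]]'

```text
clock: 20.65
tcp_pos: [0.5455, 0.0336, 0.2369]
orientation: [0.001, 0.352, 0.936, 0.0]
wrist_force: [0.1, -0.5, 0.3]
finger_gap: 0.0471
```

Run:
```python
from h import *
p=read_camera("wrist");st=get_state(); p=read_camera("wrist");save(p,"w14",1.4)
s=read_camera("scene");save(s,"s14",1.4)
F=frame(.54608,.0334,-.7175)
print(st["tcp_pos"],st["wrist_force"],(proj(p,F(armpt(.1,.0196,0,.787)),st)*1.4).round(1),get_state()["clock"])
for n in("beaker","jar","cup"):
    print(n,[(np.round(d["box"]),round(d["conf"],2)) for d in find_in(s,n)[:2]])
```

```text
[0.54485755 0.03361938 0.23574571] [-1.03077785  0.36943672 -0.41055677] [[385.6 269.9]] 20.8
beaker [(array([372., 152.,  21.,  35.]), 0.86), (array([275., 197.,  46.,  63.]), 0.68)]
jar [(array([253., 290.,  28.,  36.]), 0.81), (array([371., 153.,  23.,  32.]), 0.55)]
cup [(array([173., 329.,  38.,  43.]), 0.87), (array([281., 205.,  75., 101.]), 0.44)]
```

View pics/w14.png

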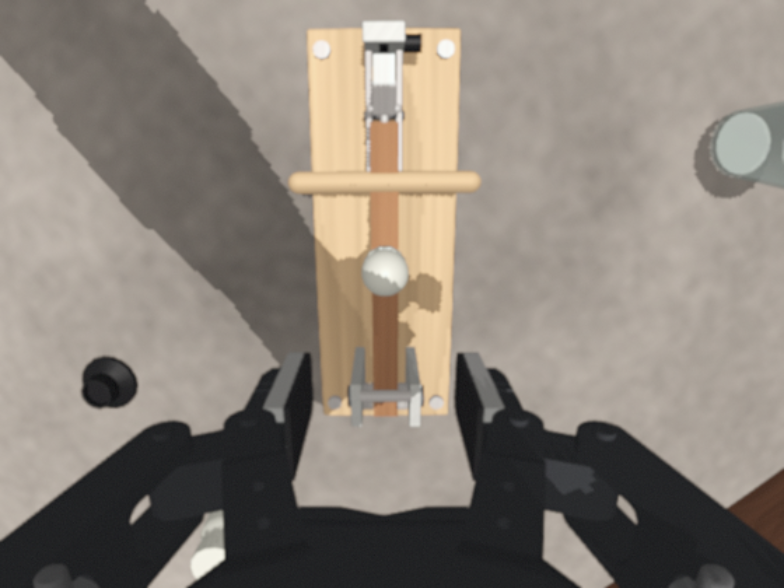

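View pics/s14.png

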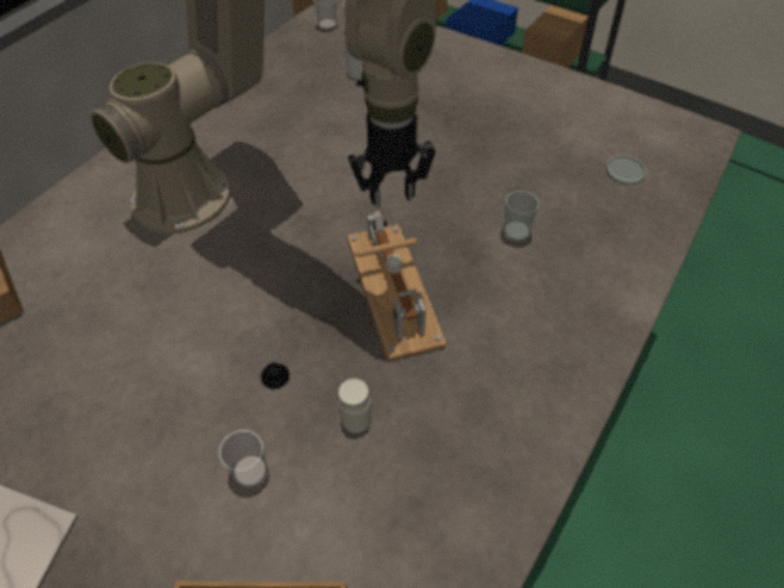

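The ball sits on the ring at (385,271), where the model predicts (386,270). The arm is hooked and level, the bystanders haven't moved, and the gripper is well clear. I'll hand it in.

```bash
python3 -c "
from workcell import *
print(hand_in())"
```

```text
the job is handed in; nothing more can be done
None
```

The catapult is ready: the arm is hooked under the catch, the white ball is on its seat, and I handed the job in at about 21 s of the 72 s allowed.

- **Pressing:** I pressed the right half of the crossbar with shut fingers, following its arc. The highest vertical load I read was about 14 N, or 15 N counting the sideways part, against the 25 N limit. Forces were only sampled at the end of each move, so a brief higher value could have been missed.
- **Hooking:** The load dipped to 7 N as the catch snapped in, and the wrist camera showed the pawl over the pin. When I eased up, the load fell to 0 N with the arm at about 0.79 rad. I did not press on to the rubber stop.
- **Placing the ball:** I gripped the ball at 20 N and set it on the ring. The downward load on the seat reached about 6 to 7 N, more than the 3 N I had aimed for. I backed off to about 5 N before opening the jaws, and the arm stayed hooked.
- **Last checks:**
  - The ball is within about 1 mm of the predicted seat position.
  - The arm is hooked.
  - The beaker, jar and cup are where they started, to within 2 pixels.
  - The gripper is about 15 cm above the catapult, touching nothing.
- **Disagreement:** Before I refined it with the wrist camera, the top camera put the launcher about 2 mm off the other two cameras. I relied on the wrist camera for placing the ball.

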